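Load the prism carrier into the UV disinfector

TASK

Take the tall prism carrier from the steel tray and push it upright down through the spring flap door in the top of the UV disinfector until it is fully home on the interlock plate at the bottom of the well, then draw back so that the door springs shut over it. Push gently, stop as soon as you feel it bottom out, and never force the carrier. Leave everything else where it stands.

Things in the scene. Friction and masses are not known exactly. Their poses are not given: they have to be found in the camera images.
- carrier_center (a point): Centre (37 mm up) of the loose prism carrier, the tallest thing in the tray: upright grey plastic block, 28 (x) x 60 (y) x 74 (z) mm, 0.13 to 0.22 kg, flat top, clear windows in the broad faces showing two small prisms. z is up, y along the 60 mm side. It fits the slot either way round (half turn about z).
- slot (a point): Centre of the slot, level with the disinfector's top, 129 mm above the table. x runs across the slot, y along it, z up. The well goes straight down, 31 (x) x 63 (y) mm, with a bevelled lead-in rim 4 mm wide all round. Shut fingers have room to follow the carrier down.
- disinfector: Top-loading UV disinfector, a fixed white box 100 (x) x 124 (y) x 129 (z) mm; origin at the centre of its underside. Leaf springs on the narrow sides of the well, met once the carrier's lower end is 45 mm below the rim, rub on the carrier: it stays where it is left and needs a push of 4 to 8 N all the way down.
- flap_far (a joint): Angle of the +x leaf of the steel flap door in the slot (two leaves, 17 mm each, hinged along the long sides 8 mm below the rim, meeting in the middle): 0 shut (level), 1.57 hanging down. The door takes about 5 N to push open. It holds up a carrier let go with under 27 mm of it below the rim, and shuts only when the carrier's top is over 26 mm below the rim and the slot is clear.
- flap_near (a joint): Angle of the -x leaf of the flap door, likewise: 0 shut, 1.57 hanging down.
- interlock (a joint): Travel (m) of the sprung plate on the seat at the bottom of the well: 0 free, 0.003 fully pressed (3 N), then a hard stop; over 0.0015 the carrier is home. The seat is on a hidden adjusting screw: at home the carrier's top is 28 to 41 mm below the rim, different each time and only to be felt: the push force climbs steeply there; 15 N is ample.
- tray: Fixed shallow steel instrument tray 190 (x) x 330 (y) mm, floor 2 mm above the table, rim 15 mm high; origin at the centre of its underside. The carrier, a low flat prism case (22 mm high) and a small dropper bottle (62 mm high) stand in it in a row along y about 100 mm apart, in any order.
- spray_c (a point): Centre (75 mm up) of the tall white bottle on the table, a bystander.
- cup_c (a point): Centre (37 mm up) of the steel cup on the table, a bystander.
- prism_case: The low grey prism case in the tray, 44 x 70 x 22 mm, a bystander; origin at the centre of its underside.
- drops: The small white dropper bottle in the tray, 25 mm across and 62 mm high, a bystander; origin at the centre of its underside.
- occluder: Black eye-occluder paddle lying on the table, 175 mm long, a bystander.
- penlight: Steel penlight lying on the table, 130 mm long, a bystander.
- lens_box: White card lens box on the table, 50 x 160 x 35 mm, a bystander.
There are look-alikes about, which are no part of the job. Leave any pink or yellow look-alike of the disinfector alone. What is shaped like the part that bears carrier_center but turquoise is not meant.

How it is judged (in metres and radians):
At the end, for the whole second after the job is handed in: The carrier stands upright (within 0.1 rad) in the well, centred within 5 mm, its top more than 25 mm below the rim and the interlock plate pressed more than 1.5 mm; both leaves of the flap are shut (under 0.12 rad) above it (value of joint interlock above 0.0015 m and value of joint each of flap_far, flap_near below 0.12 rad and horizontal distance between carrier_center and slot below 0.005 m and z of carrier_center in the frame of slot below -0.062 m and angle between carrier_center's own z axis and vertical below 0.1 rad); the robot touches nothing.
It fails at once if the carrier is forced: more than 42 N between it and the disinfector, about 13 N of side springs included (contact force between carrier and disinfector above 42 N).
It fails at once if a bystander is moved more than 30 mm (distance of any of prism_case, drops, spray_c, cup_c, occluder, penlight, lens_box from where it was at the start of the episode above 0.03 m).
It also fails if it takes over 58 s, if anything falls off the work surface, if the arm or the gripper's body presses on something with over 40 N, if the wrist force passes 120 N, or if a joint passes its speed limit or range.

ROBOT

A 6-joint arm with a two-finger parallel gripper is mounted at the origin on the work surface. World frame = base frame: x ahead of the robot, y to its left, z up, the work surface at z = 0. Lengths are in mm, angles in rad, forces in N, time in s.
With the tool pointing down it reaches from about 400 to 925 mm from the base axis. Payload 12.5 kg.
Tool frame: the origin (TCP) lies on the mounting face of the last link; the fingertips stand 190 mm ahead of it and the grasp point (between the pads) lies 171 mm ahead of it; z points along the fingers, y is the line along which they close (so a half turn about z gives the same grasp; the last joint's range is limited). The gripper opens to 95 mm and grips with 3 to 60 N. Pads are 20 mm wide; open, the fingers measure 119 mm over their backs; the gripper's body (75 mm by 180 mm) begins 59 mm behind the grasp point.
Start: joints at [1.199, 0.491, 1.559, -0, 1.092, -0.106], TCP at [164.152, 603.058, 404.761] pointing down, gripper open.
Joint ranges: [-3.1, 3.1], [-0.84, 2.19], [0.05, 2.79], [-1.13, 4.28], [0.06, 2.93], [-2.69, 2.69]. Speed limits (rad/s): [2.22, 2.22, 2.79, 3.14, 3.14, 3.14].

INTERFACE

Orientations are given as [roll, pitch, yaw] about the fixed x, y, z axes, in that order (R = Rz(yaw) Ry(pitch) Rx(roll)).
In Python, from cell import env gives the robot as it stands.
- The arm moves only by the tool carry_out, never from a script. Its argument "series" is a list of rows, each a list of 5 numbers: the shift along the tool's x, y, z in m, then the turn about the tool's z in degrees, then the opening, from 0 (shut) to 1 (fully open). A call has 1 to 20 rows; each row is the pose to reach, as a shift and turn from the pose commanded when the call began, along the tool's axes at that moment; what a row does not reach only later rows make up. A row lasts 1/8 s, in which the tool goes at most 62.5 mm and 10.7 degrees, less where a joint would pass 70% of its speed; a pose out of reach is approached as far as the arm can. A call with a gripper value outside its range is refused whole. The fingers move at their own pace and stop on an object; the grip force is fixed at half the most. Time passes only in rows, so rows that repeat a pose let the fingers close. It gives the time, the measured TCP pose, the force, the opening and the grip force at its end, in the units of the state.
- env.state(): the state, without advancing time (a new reading comes with each control period).
- env.read_camera(name): name is "side" or "top" or "wrist"; returns (picture, depth): 400x640x3 uint8, red, green, blue; 400x640 float32, mm along the optical axis (not along the pixel's ray), 0 where there is no reading.
- env.get_calibration(name): a dict with "intrinsics" (3x3 intrinsics, pixels), "D" ([k1, k2, p1, p2, k3] as OpenCV has them; the pictures are not rectified), "cam_to_world" (4x4, takes a point from camera to world coordinates); the wrist camera has in their place "T_tool_cam" (4x4, takes a point from camera to tool coordinates, whose origin is the TCP and whose axes are the flange's). Camera axes: x right, y up, looking along -z (the intrinsics and any distortion apply to the point x, -y, -z); pixel columns grow to the right and rows downward; lengths in mm; the calibration is good to about 2 mm. A picture is of the moment at which its call begins: read the wrist's pose just before it. get_calibration takes no time and is no camera call.
- env.job_done(): hands the job in; it is judged then, once.
The state is a dict: "t": time; "joints": joint angles; "qvel": joint speeds; "tau": joint torques, N m; "eef_pos": TCP position; "tcp_rot": TCP orientation; "ft_force": force on the tool from outside, world axes, zero at the start; "moment": the same for the moment, N m; "opening": opening from 0.0 (shut) to 1.0 (fully open); "grip_force": force on a finger pad.
Only numpy, scipy, OpenCV 4.12 (cv2) and the standard library are available. Lean on these libraries where they do the work, as an engineer would, in place of code of your own. Each camera call takes 0.05 s, during which the arm holds its last target. There are 200 camera calls.

## Working session

There is one attempt and no reset: what is moved stays moved. The work goes in short steps, Python scripts to look and compute and a tool call to move; the robot and the scene stay as the last step left them, time stands still between calls to the robot, and variables do not carry over. Pictures are saved under pics/ and viewed, at most 10 in all, crops included, and the job is handed in when it is done.

Besides the shell and the picture viewer there is one more tool, called as a command line: name --pt "numbers of a row" for each row, then --argument value for the rest. carry_out: Moves the arm, as the interface text tells. Its arguments: {"type":"object","properties":{"series":{"type":"array","items":{"type":"array","items":{"type":"number"}}}},"required":["series"]}

```bash
mkdir -p pics; cat > h.py <<'E'
import numpy as np, cv2
from cell import env
from scipy.spatial.transform import Rotation as R
def grab(n):
    s=env.state(); p,d=env.read_camera(n); c=env.get_calibration(n)
    if n=="wrist":
        T=np.eye(4);T[:3,:3]=R.from_euler('xyz',s["tcp_rot"]).as_matrix();T[:3,3]=s["eef_pos"]
        M=T@np.array(c["T_tool_cam"])
    else: M=np.array(c["cam_to_world"])
    return p,d,np.array(c["intrinsics"]),np.array(c["D"],float),M
def rays(uv,K,D,M):
    n=cv2.undistortPoints(np.array(uv,float).reshape(-1,1,2),K,D).reshape(-1,2)
    v=np.c_[n[:,0],-n[:,1],-np.ones(len(n))]
    return M[:3,3],v@M[:3,:3].T
def onplane(uv,z,K,D,M):
    o,v=rays(uv,K,D,M); return o+v*((z-o[2])/v[:,2])[:,None]
def cloud(d,K,D,M):
    r,c=np.nonzero(d>0); o,v=rays(np.c_[c,r],K,D,M)
    P=np.full(d.shape+(3,),np.nan); P[r,c]=o+v*d[r,c][:,None]; return P
def save(n,p): cv2.imwrite("pics/"+n,cv2.cvtColor(p,cv2.COLOR_RGB2BGR))
E
python3 - <<'E'
from h import *
print(env.state())
for n in("top","side"):
    p,d,K,D,M=grab(n); save(n+"0.png",p); np.savez(n+"0.npz",p=p,d=d,K=K,D=D,M=M); print(n,M.round(2).tolist(),K.tolist(),D,(d>0).mean())
print(env.get_calibration("wrist")["T_tool_cam"])
E
```

```text
{'t': 0.0, 'joints': array([ 1.19942404e+00,  4.91557605e-01,  1.55949200e+00, -5.62171404e-06,
        1.09170297e+00, -1.05606910e-01]), 'qvel': array([-1.19753744e-03, -1.53562676e-04,  7.07781461e-04,  6.77431378e-06,
       -1.90396262e-03, -1.59444653e-03]), 'tau': array([ 8.13938295e-04, -6.12650442e+01, -2.58179641e+01,  6.92827790e-02,
        4.83217591e-02, -1.10939161e-04]), 'eef_pos': array([164.12046122, 603.01821381, 404.14818594]), 'tcp_rot': array([-3.14043867e+00, -1.17310048e-04,  2.87582981e+00]), 'ft_force': array([-0.2265414 , -0.00776236,  0.54391538]), 'moment': array([-0.02825392, -0.00330355, -0.02373955]), 'grip_force': 0.0, 'opening': 1.002997846447043}
top [[0.01, 0.99, -0.15, 301.87], [-1.0, 0.01, -0.02, -29.62], [-0.02, 0.15, 0.99, 1364.5], [0.0, 0.0, 0.0, 1.0]] [[488.0163201059514, 0.0, 320.2854777687999], [0.0, 488.0163201059514, 188.76494605642728], [0.0, 0.0, 1.0]] [0.05020325 0.         0.         0.         0.        ] 0.99593359375
side [[0.99, 0.09, -0.11, 385.32], [-0.14, 0.67, -0.73, -883.05], [0.01, 0.74, 0.67, 899.78], [0.0, 0.0, 0.0, 1.0]] [[387.90000250412476, 0.0, 322.18706324755374], [0.0, 387.90000250412476, 196.9700987185048], [0.0, 0.0, 1.0]] [-0.02172685  0.          0.          0.          0.        ] 0.99616796875
[[-1.69745942e-04  9.66815712e-01  2.55474755e-01  7.15038964e+01]
 [ 9.99999977e-01  1.31184815e-04  1.67979015e-04  3.13643130e-01]
 [ 1.28890343e-04  2.55474778e-01 -9.66815712e-01  2.03446597e+01]
 [ 0.00000000e+00  0.00000000e+00  0.00000000e+00  1.00000000e+00]]
```

View pics/top0.png

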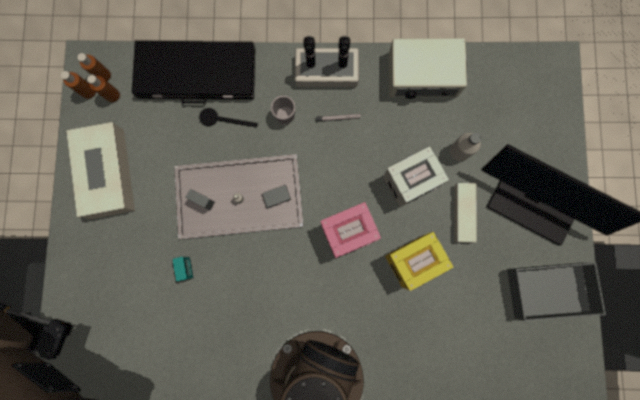

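View pics/side0.png

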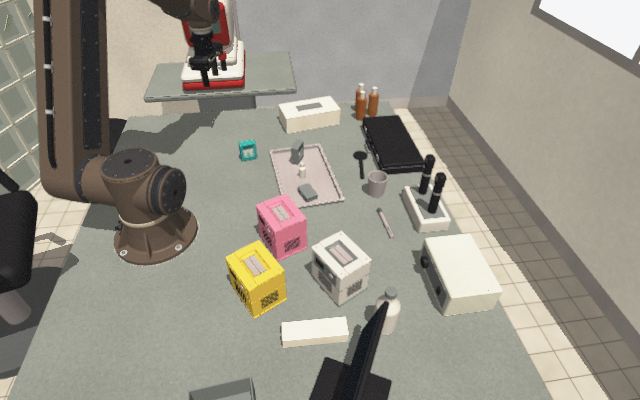

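Top view: the carrier candidates are grey block (200,200), turquoise block (182,268), low grey case (276,196). Disinfector candidates are white (417,174), pink (350,230), yellow (420,261). The tall grey block and the white box fit the description; I'll confirm them in one enlarged crop and measure.

```bash
cat > m.py <<'E'
from h import *
for n in("top","side"):
    z=np.load(n+"0.npz"); d,K,D,M=z["d"],z["K"],z["D"],z["M"]; P=cloud(d,K,D,M)
    if n=="top":
        cen={"car":onplane([[200,200]],76,K,D,M)[0],"dis":onplane([[417,174]],129,K,D,M)[0]}; print(cen)
    for k,(lo,hi,r) in {"car":(55,95,65),"dis":(110,150,90)}.items():
        m=(np.hypot(*(P[...,:2]-cen[k][:2]).transpose(2,0,1))<r)&(P[...,2]>lo)&(P[...,2]<hi)
        Q=P[m]; zt=np.median(Q[:,2]); 
        Q=Q[abs(Q[:,2]-zt)<8]
        print(n,k,len(Q),"z",zt.round(1),"mean",Q.mean(0).round(1),cv2.minAreaRect(Q[:,:2].astype(np.float32)))
p=np.load("top0.npz")["p"]; q=np.load("side0.npz")["p"]
f=lambda a,x,y,w,h:cv2.resize(a[y:y+h,x:x+w],(400,300),interpolation=cv2.INTER_CUBIC)
save("crop.png",np.vstack([np.hstack([f(p,160,170,80,60),f(p,377,144,80,60)]),np.hstack([f(q,260,130,80,60),f(q,300,230,80,60)])]))
E
python3 m.py
```

```text
{'car': array([465.55140089, 312.23272507,  76.        ]), 'dis': array([ 530.74639333, -256.00187341,  129.        ])}
top car 240 z 74.9 mean [471.9 321.2  75.1] ((472.1050109863281, 321.71417236328125), (62.86417770385742, 27.301408767700195), 64.0436782836914)
top dis 1840 z 127.2 mean [ 531.6 -257.8  127. ] ((531.9654541015625, -258.2863464355469), (101.15939331054688, 124.7845458984375), 27.78878402709961)
side car 91 z 74.3 mean [472.5 314.2  74.9] ((473.9006652832031, 320.55584716796875), (62.71635818481445, 28.528839111328125), 60.239864349365234)
side dis 1590 z 129.0 mean [ 531.8 -261.8  128.6] ((532.2830810546875, -257.2394104003906), (103.46269226074219, 128.23880004882812), 27.34476661682129)
```

View pics/crop.png

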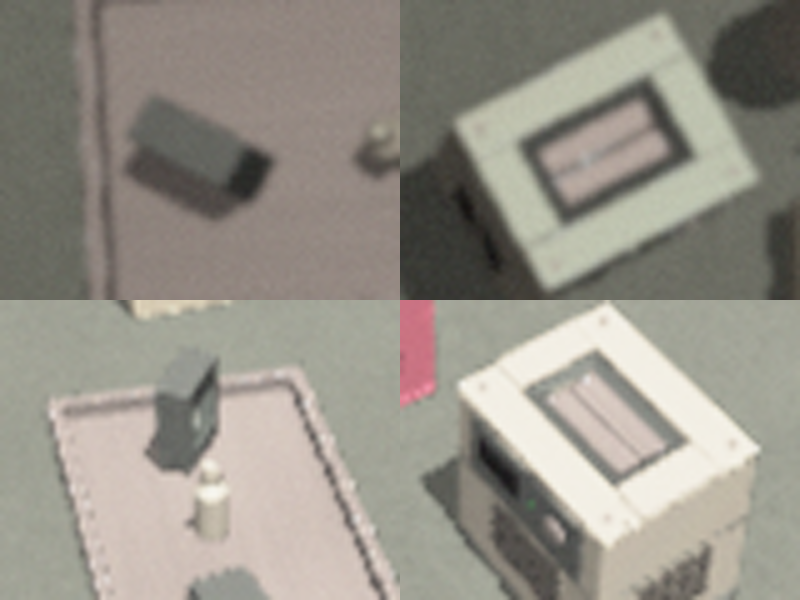

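The crop shows the grey windowed carrier (top-left/bottom-left) and the white box with the steel flap and its dark bevel (right). Both fit the description, and the heights of 75 and 128 mm agree across the two views. Next I move above the carrier and look with the wrist camera.

carry_out --pt "-0.06 -0.03 0 10 1" --pt "-0.12 -0.06 0 20 1" --pt "-0.17 -0.09 0.01 30 1" --pt "-0.22 -0.12 0.02 40 1" --pt "-0.27 -0.14 0.02 50 1" --pt "-0.32 -0.16 0.03 60 1" --pt "-0.35 -0.18 0.034 70 1" --pt "-0.372 -0.191 0.034 80 1" --pt "-0.372 -0.191 0.034 90 1" --pt "-0.372 -0.191 0.034 100 1" --pt "-0.372 -0.191 0.034 103 1" --pt "-0.372 -0.191 0.034 103 1" --pt "-0.372 -0.191 0.034 103 1"

```text
t: 1.72
eef_pos: [472.9, 321.1, 370.6]
tcp_rot: [-3.141, 0.0, 1.079]
ft_force: [1.0, 0.9, 0.3]
opening: 0.997
grip_force: 0.0
```

```bash
cat > w.py <<'E'
from h import *
import sys
name,lo,hi,r,cx,cy=sys.argv[1],*map(float,sys.argv[2:7])
p,d,K,D,M=grab("wrist"); save(name+".png",p); np.savez(name+".npz",p=p,d=d,K=K,D=D,M=M)
s=env.state(); print(s["t"],s["eef_pos"].round(1),s["tcp_rot"].round(4),s["joints"].round(2),s["ft_force"].round(2))
P=cloud(d,K,D,M)
m=(np.hypot(P[...,0]-cx,P[...,1]-cy)<r)&(P[...,2]>lo)&(P[...,2]<hi)
Q=P[m]; zt=np.median(Q[:,2]); Q=Q[abs(Q[:,2]-zt)<5]
print(len(Q),"z",zt,"mean",Q.mean(0).round(1),cv2.minAreaRect(Q[:,:2].astype(np.float32)))
E
python3 w.py w1 60 90 60 472.5 321
```

```text
1.775 [472.9 321.1 370.7] [-3.1415e+00  1.0000e-04  1.0793e+00] [0.48 0.45 1.73 0.   0.96 0.97] [-0.02 -0.35 -0.15]
1621 z 75.65802569614965 mean [472.8 323.9  75.6] ((472.1845397949219, 322.6752014160156), (60.52754211425781, 28.239303588867188), 62.25670623779297)
```

View pics/w1.png

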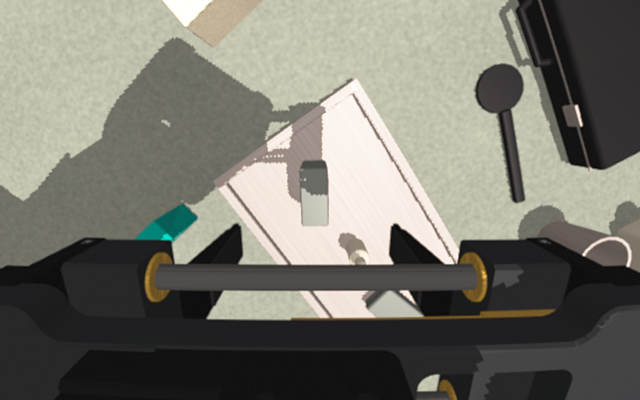

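The wrist view shows the carrier at (314,193), with its top at z 75.7 and size 60.5 x 28 mm, as expected. Next I descend and grip.

carry_out --pt "0.001 -0.0014 0.04 -0.4 1" --pt "0.001 -0.0014 0.09 -0.4 1" --pt "0.001 -0.0014 0.115 -0.4 1" --pt "0.001 -0.0014 0.127 -0.4 1" --pt "0.001 -0.0014 0.127 -0.4 1" --pt "0.001 -0.0014 0.127 -0.4 1" --pt "0.001 -0.0014 0.127 -0.4 0" --pt "0.001 -0.0014 0.127 -0.4 0" --pt "0.001 -0.0014 0.127 -0.4 0" --pt "0.001 -0.0014 0.127 -0.4 0" --pt "0.001 -0.0014 0.127 -0.4 0" --pt "0.001 -0.0014 0.127 -0.4 0" --pt "0.001 -0.0014 0.127 -0.4 0" --pt "0.001 -0.0014 0.127 -0.4 0" --pt "0.001 -0.0014 0.127 -0.4 0"

```text
t: 3.65
eef_pos: [472.2, 322.6, 243.7]
tcp_rot: [-3.142, -0.0, 1.085]
ft_force: [-0.5, -0.2, -0.6]
opening: 0.291
grip_force: 29.9
```

carry_out --pt "0 0 -0.03 0 0" --pt "0 0 -0.08 0 0" --pt "0 0 -0.13 0 0" --pt "0 0 -0.17 0 0" --pt "-0.02 0.015 -0.2 -2 0" --pt "-0.06 0.044 -0.2 -6 0" --pt "-0.1 0.073 -0.2 -11 0" --pt "-0.14 0.102 -0.2 -15 0" --pt "-0.18 0.131 -0.2 -19 0" --pt "-0.22 0.16 -0.2 -23 0" --pt "-0.26 0.189 -0.2 -28 0" --pt "-0.3 0.218 -0.2 -32 0" --pt "-0.34 0.247 -0.2 -36 0" --pt "-0.38 0.276 -0.2 -40 0" --pt "-0.42 0.305 -0.2 -45 0" --pt "-0.46 0.334 -0.2 -49 0" --pt "-0.5 0.363 -0.2 -53 0" --pt "-0.515 0.374 -0.2 -55 0" --pt "-0.525 0.381 -0.2 -55.4 0" --pt "-0.525 0.381 -0.2 -55.4 0"

```text
t: 6.15
eef_pos: [563.9, -319.7, 443.4]
tcp_rot: [-3.141, -0.001, 2.051]
ft_force: [-0.4, 0.5, -1.2]
opening: 0.288
grip_force: 29.9
```

```bash
sleep 0; python3 w.py w2 115 145 90 532 -258
```

```text
6.2 [ 564.  -319.1  443.5] [-3.1415e+00 -6.0000e-04  2.0515e+00] [-0.62  0.49  1.45  0.    1.2  -1.1 ] [-0.17  0.16 -1.58]
10407 z 128.27246892894408 mean [ 529.9 -252.7  128.1] ((531.9199829101562, -256.52752685546875), (100.5332260131836, 125.06886291503906), 27.937644958496094)
```

View pics/w2.png

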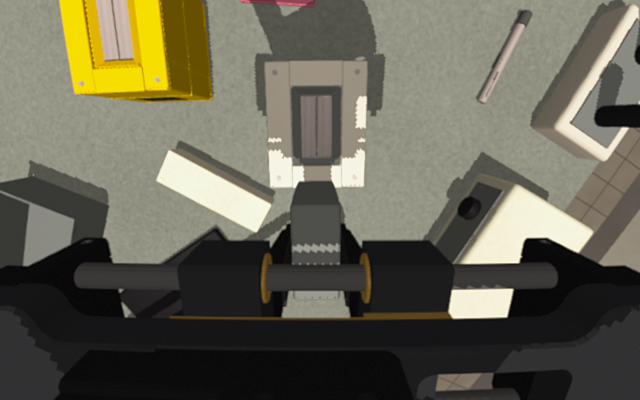

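The wrist view shows the slot's dark bevel at (316,126) and the held carrier at about (316,215), well aligned. Next I measure the slot and the carrier in the same view.

```bash
cat > s.py <<'E'
from h import *
import sys
z=np.load(sys.argv[1]+".npz"); p,d,K,D,M=[z[k] for k in("p","d","K","D","M")]; P=cloud(d,K,D,M)
s=env.state(); Rt=R.from_euler('xyz',s["tcp_rot"]).as_matrix()
tool=lambda X:(X-s["eef_pos"])@Rt
g=p.max(2).astype(int); reg=np.hypot(P[...,0]-532,P[...,1]+257)<44
# dark bevel, from the picture
m=((g<105)&reg).astype(np.uint8); n,l,st,_=cv2.connectedComponentsWithStats(m); i=1+st[1:,4].argmax()
c=np.argwhere(l==i)[:,::-1]; print("bevel px",st[i], "grey",np.percentile(g[reg],[5,25,50,75,95]))
W=onplane(c,128.3,K,D,M); b=cv2.minAreaRect(W[:,:2].astype(np.float32)); print("bevel",b,"tool",tool(np.r_[b[0],128.3]).round(2))
# depth: floor of slot below rim
h=reg&(P[...,2]<126.0)&(P[...,2]>105); Q=P[h]; b=cv2.minAreaRect(Q[:,:2].astype(np.float32)); print("hole",len(Q),b,tool(np.r_[b[0],128.3]).round(2),"flap z",np.median(Q[:,2]))
T=tool(P.reshape(-1,3)); T=T[~np.isnan(T[:,0])]
q=T[(T[:,2]>190)&(T[:,2]<260)&(abs(T[:,1])<30)&(abs(T[:,0])<50)]
print("carrier",len(q),"z max",np.percentile(q[:,2],[50,99,100]).round(1),"x",np.percentile(q[:,0],[2,50,98]).round(1))
for a in(195,205,215,225,235):
    k=q[(q[:,2]>=a)&(q[:,2]<a+10)]; 
    if len(k): print(a,len(k),"y",k[:,1].min().round(1),k[:,1].max().round(1),"x",np.median(k[:,0]).round(1))
    k=k[abs(k[:,1])<11]
    if len(k)>10: print("  face slope deg",np.degrees(np.arctan(np.polyfit(k[:,1],k[:,0],1)[0])).round(2))
E
python3 s.py w2
```

```text
bevel px [ 219  240  196   48 5075] grey [ 20.  29.  68. 120. 154.]
bevel ((602.82666015625, -391.56201171875), (224.92640686035156, 59.54983901977539), 27.315744400024414) tool [-82.4    0.97 315.2 ]
hole 2785 ((538.2303466796875, -252.94229125976562), (66.48310089111328, 79.30708312988281), 27.69792366027832) [ 70.38   7.79 315.29] flap z 122.73633888304335
carrier 580 z max [210.3 237.3 238.5] x [29.1 29.5 29.8]
195 148 y -14.0 13.3 x 29.5
  face slope deg 0.54
205 128 y -14.0 13.2 x 29.4
  face slope deg 0.52
215 106 y -14.0 13.6 x 29.4
  face slope deg 0.71
225 86 y -13.6 12.6 x 29.4
  face slope deg 0.71
235 33 y -13.5 12.0 x 29.4
  face slope deg 0.83
```

```bash
sed -i 's/reg=np.hypot(P\[...,0\]-532,P\[...,1\]+257)<44/reg=(np.hypot(P[...,0]-532,P[...,1]+257)<46)\&(abs(P[...,2]-122)<14)/' s.py
cat >> s.py <<'E'
C=(cv2.boxPoints(b)) 
t=tool(P); hh=reg; 
for ax,nm in((0,"x"),(1,"y")):   # rim edges by the depth profile, along tool axes
    o=1-ax; c0=[70,0][o]
    k=hh&(abs(t[...,o]-c0)<8); v=t[k][:,ax]; zz=P[k][:,2]
    bins=np.arange(np.floor(v.min()),v.max(),1.0); pr=[(x,np.median(zz[(v>=x)&(v<x+1)]).round(1),int(np.median(g[k][(v>=x)&(v<x+1)]))) for x in bins if ((v>=x)&(v<x+1)).any()]
    print(nm,[tuple(map(float,a)) for a in pr])
E
python3 s.py w2
```

```text
bevel px [ 291   86   51   80 1976] grey [ 68.    83.   123.   152.   169.35]
bevel ((531.9592895507812, -256.75823974609375), (49.568084716796875, 77.6802749633789), 27.634624481201172) tool [ 69.9    0.46 315.29]
hole 2801 ((538.259521484375, -253.0089111328125), (66.48926544189453, 79.44987487792969), 27.68160629272461) [ 70.31   7.78 315.29] flap z 122.75188919562339
carrier 580 z max [210.3 237.3 238.5] x [29.1 29.5 29.8]
195 148 y -14.0 13.3 x 29.5
  face slope deg 0.54
205 128 y -14.0 13.2 x 29.4
  face slope deg 0.52
215 106 y -14.0 13.6 x 29.4
  face slope deg 0.71
225 86 y -13.6 12.6 x 29.4
  face slope deg 0.71
235 33 y -13.5 12.0 x 29.4
  face slope deg 0.83
x [(23.0, 129.0, 151.0), (24.0, 128.8, 151.0), (25.0, 128.8, 151.0), (26.0, 128.5, 151.0), (27.0, 128.6, 152.0), (28.0, 129.1, 152.0), (29.0, 128.7, 151.0), (30.0, 128.2, 132.0), (31.0, 128.0, 97.0), (32.0, 128.4, 69.0), (33.0, 127.7, 71.0), (34.0, 126.9, 75.0), (35.0, 125.6, 76.0), (36.0, 124.4, 76.0), (37.0, 123.5, 85.0), (38.0, 116.5, 100.0), (39.0, 122.2, 109.0), (40.0, 122.2, 113.0), (41.0, 122.2, 115.0), (42.0, 
[... 2918 characters left out ...]
21.0), (15.0, 122.5, 106.0), (16.0, 123.7, 77.0), (17.0, 124.4, 69.0), (18.0, 125.5, 70.0), (19.0, 126.7, 70.0), (20.0, 127.4, 70.0), (21.0, 128.2, 70.0), (22.0, 127.8, 69.0), (23.0, 126.6, 69.0), (24.0, 125.9, 82.0), (25.0, 125.0, 82.0), (26.0, 127.9, 138.0), (27.0, 128.6, 153.0), (28.0, 128.9, 154.0), (29.0, 128.5, 153.0), (30.0, 128.7, 153.0), (31.0, 128.5, 153.0), (32.0, 128.5, 153.0), (33.0, 128.9, 153.0), (34.0, 128.7, 153.0), (35.0, 128.8, 153.0), (36.0, 128.8, 153.0), (37.0, 128.7, 153.0), (38.0, 129.0, 152.0), (39.0, 128.8, 154.0), (40.0, 129.2, 192.0), (41.0, 128.7, 229.0), (42.0, 128.9, 196.0), (43.0, 128.8, 207.0), (44.0, 128.7, 246.0), (45.0, 128.8, 229.0), (46.0, 127.9, 198.0)]
```

carry_out --pt "0.03 0.0007 0 0 0" --pt "0.06 0.0007 0.01 0 0" --pt "0.0705 0.0007 0.03 0 0" --pt "0.0705 0.0007 0.05 0 0" --pt "0.0705 0.0007 0.062 0 0" --pt "0.0705 0.0007 0.066 0 0" --pt "0.0705 0.0007 0.066 0 0" --pt "0.0705 0.0007 0.069 0 0" --pt "0.0705 0.0007 0.072 0 0" --pt "0.0705 0.0007 0.074 0 0" --pt "0.0705 0.0007 0.076 0 0" --pt "0.0705 0.0007 0.078 0 0" --pt "0.0705 0.0007 0.079 0 0"

```text
t: 7.82
eef_pos: [532.0, -256.8, 364.5]
tcp_rot: [-3.142, -0.0, 2.052]
ft_force: [0.2, 1.1, -1.8]
opening: 0.293
grip_force: 29.9
```

```bash
python3 - <<'E'
from h import *
s=env.state(); print(s["t"],s["eef_pos"].round(1),s["tcp_rot"].round(4),s["ft_force"].round(2),s["moment"].round(2))
E
```

```text
7.825 [ 532.  -256.8  364.5] [-3.1416e+00 -2.0000e-04  2.0520e+00] [ 0.23  1.11 -1.85] [-0.06  0.01 -0.01]
```

carry_out --pt "0 0 0.002 0 0" --pt "0 0 0.004 0 0" --pt "0 0 0.006 0 0" --pt "0 0 0.008 0 0" --pt "0 0 0.01 0 0" --pt "0 0 0.012 0 0" --pt "0 0 0.014 0 0" --pt "0 0 0.016 0 0" --pt "0 0 0.018 0 0" --pt "0 0 0.02 0 0"

```text
t: 9.07
eef_pos: [532.0, -256.7, 344.4]
tcp_rot: [-3.141, -0.0, 2.052]
ft_force: [-0.2, -0.5, 0.7]
opening: 0.292
grip_force: 29.9
```

carry_out --pt "0 0 0.002 0 0" --pt "0 0 0.004 0 0" --pt "0 0 0.006 0 0" --pt "0 0 0.008 0 0" --pt "0 0 0.01 0 0" --pt "0 0 0.012 0 0" --pt "0 0 0.014 0 0" --pt "0 0 0.016 0 0" --pt "0 0 0.018 0 0" --pt "0 0 0.0195 0 0" --pt "0 0 0.021 0 0" --pt "0 0 0.022 0 0"

```text
t: 10.58
eef_pos: [532.0, -256.8, 322.7]
tcp_rot: [3.141, 0.0, 2.052]
ft_force: [-0.6, -0.6, -0.1]
opening: 0.293
grip_force: 29.9
```

carry_out --pt "0 0 0.001 0 0" --pt "0 0 0.0016 0 0" --pt "0 0 0.002 0 0" --pt "0 0 0.002 0 0"

```text
t: 11.08
eef_pos: [532.1, -256.8, 321.2]
tcp_rot: [3.141, 0.001, 2.052]
ft_force: [-0.8, 0.3, 5.3]
opening: 0.295
grip_force: 29.9
```

carry_out --pt "0 0 0 0 0.6" --pt "0 0 0 0 0.6" --pt "0 0 0 0 0.6" --pt "0 0 -0.01 0 0.6" --pt "0 0 -0.04 0 0.6" --pt "0 0 -0.08 0 0.6" --pt "0 0 -0.12 0 0.6" --pt "0.0 0 -0.12 10 0" --pt "0 0 -0.12 20 0" --pt "0 0 -0.12 30 0" --pt "0 0 -0.12 40 0" --pt "0 0 -0.12 50 0" --pt "0 0 -0.12 60 0" --pt "0 0 -0.12 70 0" --pt "0 0 -0.12 80 0" --pt "0 0 -0.12 90 0" --pt "0 0 -0.12 90 0" --pt "0 0 -0.12 90 0"

```text
t: 13.32
eef_pos: [531.9, -256.7, 441.0]
tcp_rot: [3.141, -0.0, 0.485]
ft_force: [0.4, -0.5, 0.1]
opening: 0.001
grip_force: 0.0
```

```bash
python3 w.py w3 140 175 60 532 -257
```

```text
13.375 [ 531.9 -256.7  441. ] [ 3.1415e+00 -2.0000e-04  4.8440e-01] [-0.56  0.41  1.6   0.    1.13  0.52] [ 0.35 -0.15 -0.36]
1725 z 153.25317916912877 mean [ 533.  -256.1  153.2] ((532.4667358398438, -256.3672790527344), (27.987773895263672, 60.11252212524414), 27.672565460205078)
```

View pics/w3.png

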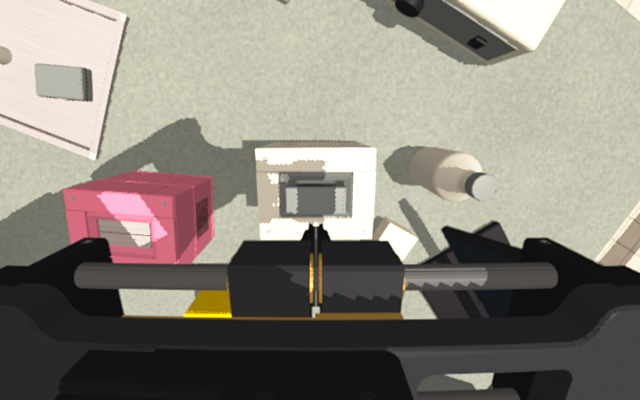

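The wrist view shows the carrier upright in the slot at (317,198), top at z 153 and centred within 0.6 mm. Next I press with the fingers shut.

carry_out --pt "0.0007 0 0.03 0 0" --pt "0.0007 0 0.07 0 0" --pt "0.0007 0 0.088 0 0" --pt "0.0007 0 0.094 0 0" --pt "0.0007 0 0.094 0 0" --pt "0.0007 0 0.096 0 0" --pt "0.0007 0 0.097 0 0" --pt "0.0007 0 0.098 0 0" --pt "0.0007 0 0.099 0 0" --pt "0.0007 0 0.1 0 0" --pt "0.0007 0 0.102 0 0" --pt "0.0007 0 0.104 0 0" --pt "0.0007 0 0.106 0 0" --pt "0.0007 0 0.108 0 0" --pt "0.0007 0 0.11 0 0" --pt "0.0007 0 0.112 0 0" --pt "0.0007 0 0.114 0 0" --pt "0.0007 0 0.116 0 0" --pt "0.0007 0 0.118 0 0" --pt "0.0007 0 0.12 0 0"

```text
t: 15.88
eef_pos: [532.7, -256.4, 321.3]
tcp_rot: [3.141, -0.001, 0.481]
ft_force: [-0.5, 0.7, 5.5]
opening: 0.005
grip_force: 3.2
```

carry_out --pt "0 0 0.002 0 0" --pt "0 0 0.004 0 0" --pt "0 0 0.006 0 0" --pt "0 0 0.008 0 0" --pt "0 0 0.01 0 0" --pt "0 0 0.012 0 0" --pt "0 0 0.014 0 0" --pt "0 0 0.016 0 0" --pt "0 0 0.018 0 0" --pt "0 0 0.02 0 0" --pt "0 0 0.022 0 0" --pt "0 0 0.023 0 0" --pt "0 0 0.024 0 0" --pt "0 0 0.025 0 0"

```text
t: 17.62
eef_pos: [532.7, -256.4, 296.3]
tcp_rot: [3.141, -0.001, 0.481]
ft_force: [-0.3, 1.2, 6.3]
opening: 0.008
grip_force: 3.2
```

carry_out --pt "0 0 0.001 0 0" --pt "0 0 0.002 0 0" --pt "0 0 0.003 0 0" --pt "0 0 0.0035 0 0" --pt "0 0 0.004 0 0"

```text
t: 18.25
eef_pos: [532.7, -256.4, 292.2]
tcp_rot: [3.141, -0.001, 0.481]
ft_force: [-0.2, 1.0, 5.4]
opening: 0.004
grip_force: 3.5
```

carry_out --pt "0 0 0.0004 0 0" --pt "0 0 0.0008 0 0" --pt "0 0 0.001 0 0"

```text
t: 18.62
eef_pos: [532.7, -256.4, 291.2]
tcp_rot: [3.141, -0.001, 0.481]
ft_force: [-0.9, 1.6, 6.4]
opening: 0.004
grip_force: 3.5
```

carry_out --pt "0 0 0.0004 0 0" --pt "0 0 0.0008 0 0" --pt "0 0 0.001 0 0"

```text
t: 19.0
eef_pos: [532.7, -256.4, 290.2]
tcp_rot: [3.141, -0.001, 0.481]
ft_force: [-1.1, 1.1, 6.2]
opening: 0.004
grip_force: 3.5
```

carry_out --pt "0 0 0.0004 0 0" --pt "0 0 0.0008 0 0" --pt "0 0 0.001 0 0"

```text
t: 19.38
eef_pos: [532.7, -256.4, 289.2]
tcp_rot: [3.141, -0.001, 0.481]
ft_force: [-0.9, 0.2, 6.5]
opening: 0.007
grip_force: 3.5
```

carry_out --pt "0 0 0.0004 0 0" --pt "0 0 0.0008 0 0" --pt "0 0 0.001 0 0"

```text
t: 19.75
eef_pos: [532.7, -256.4, 288.3]
tcp_rot: [3.141, -0.001, 0.481]
ft_force: [-0.2, -0.5, 6.7]
opening: 0.002
grip_force: 3.6
```

carry_out --pt "0 0 0.0004 0 0" --pt "0 0 0.0008 0 0" --pt "0 0 0.001 0 0"

```text
t: 20.12
eef_pos: [532.7, -256.4, 287.2]
tcp_rot: [3.141, -0.001, 0.481]
ft_force: [-0.8, 0.5, 6.9]
opening: 0.004
grip_force: 3.6
```

carry_out --pt "0 0 0.0004 0 0" --pt "0 0 0.0008 0 0" --pt "0 0 0.001 0 0"

```text
t: 20.5
eef_pos: [532.7, -256.4, 286.2]
tcp_rot: [3.141, -0.001, 0.481]
ft_force: [-0.1, 0.5, 6.3]
opening: 0.007
grip_force: 3.6
```

carry_out --pt "0 0 0.0004 0 0" --pt "0 0 0.0008 0 0" --pt "0 0 0.001 0 0"

```text
t: 20.88
eef_pos: [532.7, -256.4, 285.2]
tcp_rot: [3.141, -0.001, 0.481]
ft_force: [-0.2, 1.8, 6.1]
opening: 0.003
grip_force: 3.6
```

carry_out --pt "0 0 0.0004 0 0" --pt "0 0 0.0008 0 0" --pt "0 0 0.001 0 0"

```text
t: 21.25
eef_pos: [532.7, -256.4, 284.2]
tcp_rot: [3.141, -0.001, 0.481]
ft_force: [-0.1, 1.6, 6.3]
opening: 0.003
grip_force: 3.6
```

carry_out --pt "0 0 0.0004 0 0" --pt "0 0 0.0008 0 0" --pt "0 0 0.001 0 0"

```text
t: 21.62
eef_pos: [532.7, -256.4, 283.4]
tcp_rot: [3.141, -0.001, 0.481]
ft_force: [-1.2, 1.4, 7.5]
opening: 0.006
grip_force: 4.2
```

carry_out --pt "0 0 0.0002 0 0" --pt "0 0 0.0004 0 0" --pt "0 0 0.0006 0 0"

```text
t: 22.0
eef_pos: [532.7, -256.4, 282.8]
tcp_rot: [3.141, -0.001, 0.481]
ft_force: [-0.6, 0.6, 8.1]
opening: 0.005
grip_force: 4.4
```

carry_out --pt "0 0 0.0002 0 0" --pt "0 0 0.0004 0 0" --pt "0 0 0.0006 0 0"

```text
t: 22.38
eef_pos: [532.7, -256.4, 282.2]
tcp_rot: [3.141, -0.001, 0.481]
ft_force: [-0.8, 0.9, 9.0]
opening: 0.004
grip_force: 4.5
```

The plate is being felt: force rose from 6.3 to 9.0 N. I continue in small steps.

carry_out --pt "0 0 0.0002 0 0" --pt "0 0 0.0004 0 0" --pt "0 0 0.0005 0 0"

```text
t: 22.75
eef_pos: [532.7, -256.4, 281.8]
tcp_rot: [3.141, -0.001, 0.481]
ft_force: [-1.3, 0.8, 8.5]
opening: 0.007
grip_force: 4.6
```

carry_out --pt "0 0 0.0002 0 0" --pt "0 0 0.0004 0 0" --pt "0 0 0.0005 0 0"

```text
t: 23.12
eef_pos: [532.7, -256.4, 281.3]
tcp_rot: [3.141, -0.001, 0.481]
ft_force: [-1.4, 1.2, 9.3]
opening: 0.008
grip_force: 4.8
```

carry_out --pt "0 0 0.0002 0 0" --pt "0 0 0.0004 0 0" --pt "0 0 0.0005 0 0"

```text
t: 23.5
eef_pos: [532.7, -256.4, 281.0]
tcp_rot: [3.141, -0.001, 0.481]
ft_force: [-1.9, 2.1, 11.1]
opening: 0.004
grip_force: 6.2
```

carry_out --pt "0 0 0.0001 0 0" --pt "0 0 0.0002 0 0" --pt "0 0 0.0003 0 0"

```text
t: 23.88
eef_pos: [532.7, -256.4, 280.9]
tcp_rot: [3.14, -0.001, 0.481]
ft_force: [-2.4, 2.5, 12.9]
opening: 0.005
grip_force: 7.4
```

The force is climbing steeply (12.9 N) after about 3 mm of plate travel, so it has bottomed out. Next I draw back.

carry_out --pt "0 0 -0.002 0 0" --pt "0 0 -0.006 0 0" --pt "0 0 -0.012 0 0" --pt "0 0 -0.02 0 0" --pt "0 0 -0.03 0 0" --pt "0 0 -0.045 0 0" --pt "0 0 -0.07 0 0" --pt "0 0 -0.1 0 0" --pt "0 0 -0.14 0 0" --pt "0 0 -0.165 0 0" --pt "0 0 -0.165 0 0" --pt "0 0 -0.165 0 0"

```text
t: 25.38
eef_pos: [532.4, -256.3, 444.2]
tcp_rot: [-3.141, 0.0, 0.481]
ft_force: [0.2, 0.7, -0.1]
opening: 0.004
grip_force: 0.0
```

```bash
python3 w.py w4 100 150 14 532.3 -256.6
```

```text
25.425 [ 532.5 -256.3  443.8] [-3.1402e+00  7.0000e-04  4.8110e-01] [-0.56  0.41  1.59  0.    1.14  0.53] [ 0.35 -0.15 -0.48]
473 z 122.36597379557605 mean [ 532.5 -256.5  122.4] ((532.4600830078125, -256.4690856933594), (27.36534881591797, 26.228527069091797), 28.069875717163086)
```

View pics/w4.png

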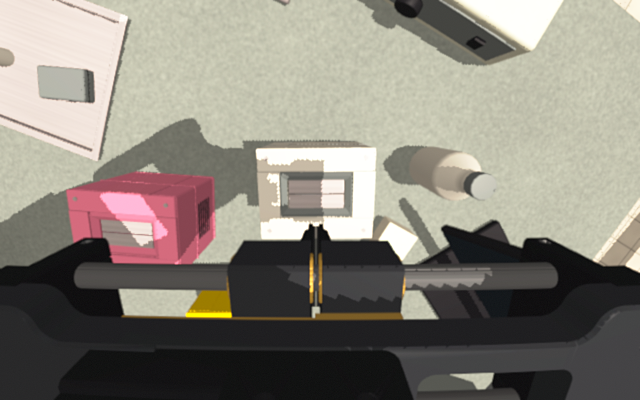

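The wrist view shows both flap leaves shut and level at (316,192), at z 122.4 as before the insertion, with everything else in place. I hand in.

```bash
python3 -c "
from cell import env
print(env.job_done())"
```

```text
the job is handed in; nothing more can be done
None
```

The carrier was pushed down until the force climbed steeply (12.9 N) after about 3 mm of plate travel, the flap door has sprung shut over it, and the job is handed in; no verdict came back.

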